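# Unpin a training cup's lid, find its thread hand, hold it lifted off

### The job

Draw the steel locking pin up out of the lid of the green two-handled cup and leave it standing upright, pushed fully down, in the open notch of the cup's other handle. Then unscrew the lid: nobody knows whether this cup has a right-hand or a left-hand thread, so try it both ways without forcing it until it turns, and only lift it once it has unscrewed. Finish holding the lid level in the gripper straight above the cup, lifted at least 5 cm above where it sat; do not put it down or let go, and leave the other things on the shelf alone.

Things in the scene. Friction and masses are not known exactly. Their poses are not given: they have to be found in the camera images.
- cup: Green plastic cup, 78 mm diameter, in a white caddy plate (105 x 230 x 8 mm), all fixed. Origin on the shelf top under the cup's axis, z up. Two handle blocks, 28 mm wide (y), 24 mm deep, tops 76 mm above the shelf: at x = 37 to 77 mm with a bore, at x = -36 to -79 mm with the notch. A closed metal tin, 85 mm diameter, 114 mm tall, is fixed in the caddy at y = 125 mm.
- bore (a point): Top of the vertical 12 mm through bore in the cup's +x handle, 60 mm from the cup's axis, 76 mm above the shelf. The pin starts in it.
- notch (a point): Parking place on top of the cup's -x handle block, 66 mm from the cup's axis, 76 mm above the shelf. The notch is a slot 12 mm wide (along cup y), cut through the whole 24 mm height, open at the handle's outer end, closed 56 mm from the cup's axis. The pin's shank goes down in it and the shoulder of the pin's head rests on the block's top.
- seat (a point): Centre of the cup's flat shoulder, 76 mm above the shelf, on which the lid's rim sits. A neck, 66 mm over its threads, rises 20 mm above it inside the lid.
- lid: Loose green lid, about 90 g, 78 mm diameter, top face 27 mm above its rim. Origin on its axis at the lower rim, z up; x and y start along the cup's. An ear on +x, 26 mm wide, reaches 74 mm from the axis, top 9 mm above the origin, with a 12 mm hole 60 mm from the axis, through which the pin goes into the bore: the lid cannot turn while the pin is in.
- lid_bar (a point): Middle of the top of the lid's grip bar, 57 mm above the lid's rim. The bar stands on the lid's top face: 14 mm thick (lid x), 56 mm long (lid y), 30 mm tall. A trial turn of 15 degrees with a light grip (about 30 N) shows whether the lid follows; wrenching on far against a stop counts as forcing it.
- lid_thread (a point): Middle of the lid's hidden thread, 7 mm above its rim, on its axis. Either hand, drawn anew each time. The wrong way the lid stops hard after about 5 degrees. The right way it turns easily without rising, is held down (2 mm of play) for the first 35 degrees, can be lifted straight off between 35 and 62 degrees, then meets a stop.
- pin: Loose steel locking pin, 50 g, standing upright: shank 8 mm diameter and 32 mm long, above it a cylindrical head 18 mm diameter and 26 mm tall to grip. Origin at the centre of the shank's foot, z up towards the head. At the start the head rests on the ear of the lid (its shoulder 85 mm above the shelf).
- sippy_cup: Loose yellow sippy cup with a spout, 72 mm diameter, 126 mm tall, bystander. Origin at the centre of its foot.
- clear_cup: Loose clear plastic cup, 70 mm rim diameter, 90 mm tall, bystander. Origin at the centre of its foot.
- teaspoon: Loose stainless teaspoon, 140 mm long, lying flat, bystander. Origin under it.
- valve_clip: Loose blue spring clip holding two white silicone valves, 65 mm long, 18 mm tall, lying flat, bystander. Origin on its underside at the valves' centre.
There are look-alikes about, which are no part of the job. Leave any blue or red look-alike of the lid alone.

How it is judged:
By the outcome, as a careful person would: the job done as asked, in the order asked, and still so for the second after the job is handed in, while the arm keeps its last pose, push and grip.
It also fails if it takes over 54 s, if anything falls off the work surface, if the arm or the gripper's body presses on something with over 40 N, if the wrist force passes 120 N, or if a joint passes its speed limit or range.

### The arm

A 6-joint arm with a two-finger parallel gripper is mounted at the origin on the work surface. World frame = base frame: x ahead of the robot, y to its left, z up, the work surface at z = 0. Lengths are in m, angles in rad, forces in N, time in s.
With the tool pointing down it reaches from about 0.425 to 0.95 m from the base axis. Payload 3.5 kg.
Tool frame: the origin (TCP) lies between the finger pads; the fingertips stand 22 mm ahead of it and the grasp point (between the pads) lies 3 mm ahead of it (ctrl.nose_length is the z of the fingertips in the tool frame, in m); z points along the fingers, y is the line along which they close (so a half turn about z gives the same grasp; the last joint's range is limited). The gripper opens to 85 mm and grips with 20 to 120 N. Pads are 22 mm wide; open, the fingers measure 114 mm over their backs; the gripper's body (76 mm by 85 mm) begins 54 mm behind the grasp point. The pads swing forward as they close: fully open they stand 13 mm farther back than shut.
Start: joints at [1.077, 0.286, 1.577, -0, 1.279, -0.15], TCP at [0.227, 0.635, 0.253] pointing down, gripper open.
Joint ranges: [-2.77, 2.77], [-0.9, 2.22], [0.21, 2.48], [-1.53, 4.67], [0.24, 2.81], [-2.84, 2.84]. Speed limits (rad/s): [2.79, 2.79, 3.14, 3.14, 3.14, 3.14].

### API

Orientations are given as a unit quaternion [x, y, z, w].
In Python, from plant import ctrl gives the robot as it stands. The module is installed in compiled form; this text tells all that it offers.
- The arm moves only by the tool send_rows, never from a script. Its argument "rows" is text: rows parted by semicolons, each of 7 numbers parted by spaces: the turn, a rotation vector about the tool's x, y, z in shares of 2 rad (1.0 is 2 rad), then the shift along the tool's x, y, z in normalised numbers (1 is 0.6 m), then the opening, from -1 (shut) to 1 (fully open). A call has 1 to 8 rows; each row is the pose to reach, as a shift and turn from the pose commanded when the call began, along the tool's axes at that moment; what a row does not reach only later rows make up. A row lasts 1/8 s, in which the tool goes at most 62.5 mm and 10.7 degrees, less where a joint would pass 70% of its speed; a pose out of reach is approached as far as the arm can. No shift or turn number may pass 1 either way. A call with a gripper value outside its range is refused whole. The fingers move at their own pace and stop on an object; "grip_force" is the grip in N (left out, the last holds). Time passes only in rows, so rows that repeat a pose let the fingers close. It gives the time, the measured TCP pose, the force, the opening and the grip force at its end, in the units of the state.
- ctrl.get_state(): the state, without advancing time (a new reading comes with each control period).
- ctrl.read_camera(name): name is "scene" or "top"; returns a dict with "color" (384x512x3 uint8, red, green, blue), "fx", "fy", "cx", "cy" (pixels), "extrinsics" (4x4, takes a point from world to camera coordinates). Camera axes: x right, y down, z forward; pixel columns grow to the right and rows downward; lengths in m; the calibration is good to about 2 mm. A picture is of the moment at which its call begins. There is no depth.
- ctrl.sign_off(): hands the job in; it is judged then, once.
Trained networks look in a picture, given as the dict that the camera call returned (one of the last four; its "shot" number tells which), for a name from the list of things; names that differ only in an ending like _2 or _b are one class to them, and where a whole thing is asked for, a point or a joint stands for the part that bears it (a point fixed in the world has none). Each returns a list of dicts, best first, with "p" (0 to 1); they miss things now and then, are a little off and sometimes report something else, mostly with a low value. They report only what shows in the picture. A call takes as long as a camera call. They do not tell look-alikes from the thing itself.
- ctrl.look_for(picture, target): "position" ([x, y, z] in m, in the coordinates of the camera as it stood for that picture, good to about 4 mm: the middle of the surface that is visible of it).
The state is a dict: "time": time; "qpos": joint angles; "dq": joint speeds; "joint_efforts": joint torques, N m; "eef_pos": TCP position; "tcp_rot": TCP orientation; "contact_force": force on the tool from outside, world axes, zero at the start; "wrist_torque": the same for the moment, N m; "opening": opening from 0.0 (shut) to 1.0 (fully open); "finger_force": force on a finger pad.
Only numpy, scipy, OpenCV 4.12 (cv2) and the standard library are available. Lean on these libraries where they do the work, as an engineer would, in place of code of your own. Each camera call takes 0.05 s, during which the arm holds its last target. There are 200 camera calls.

## Working session

There is one attempt and no reset: what is moved stays moved. The work goes in short steps, Python scripts to look and compute and a tool call to move; the robot and the scene stay as the last step left them, time stands still between calls to the robot, and variables do not carry over. Pictures are saved under pics/ and viewed, at most 10 in all, crops included, and the job is handed in when it is done.

Besides the shell and the picture viewer there is one more tool, called by a JSON object that holds its "name" and its "arguments". send_rows: Moves the arm, as the interface text tells. Its arguments: {"type":"object","properties":{"rows":{"type":"string"},"grip_force":{"type":"number"}},"required":["rows"]}

```bash
mkdir -p pics
cat > h.py <<'E'
import numpy as np, cv2
from plant import ctrl
from scipy.spatial.transform import Rotation as R
def w(pic,p):
    E=np.array(pic["extrinsics"]); return E[:3,:3].T@(np.array(p)-E[:3,3])
def px(pic,P):
    E=np.array(pic["extrinsics"]); c=E[:3,:3]@np.array(P)+E[:3,3]
    return np.array([pic["fx"]*c[0]/c[2]+pic["cx"],pic["fy"]*c[1]/c[2]+pic["cy"]])
def ray(pic,uv,z):
    E=np.array(pic["extrinsics"]); o=-E[:3,:3].T@E[:3,3]
    d=E[:3,:3].T@np.array([(uv[0]-pic["cx"])/pic["fx"],(uv[1]-pic["cy"])/pic["fy"],1]); return o+d*(z-o[2])/d[2]
def save(pic,n): cv2.imwrite("pics/"+n,pic["color"][:,:,::-1])
def tool(dP):
    s=ctrl.get_state(); return R.from_quat(s["tcp_rot"]).inv().apply(dP)*1000
E
python3 - <<'E'
from h import *
np.set_printoptions(precision=4,suppress=True)
for c in("scene","top"):
    p=ctrl.read_camera(c); save(p,c+"0.png")
    print(c,p["fx"],"cam",-np.array(p["extrinsics"])[:3,:3].T@np.array(p["extrinsics"])[:3,3])
    for n in("cup","bore","notch","seat","lid","lid_bar","pin","sippy_cup","clear_cup","teaspoon","valve_clip"):
        for r in ctrl.look_for(p,n)[:3]:
            P=w(p,r["position"]); print(n,round(r["p"],2),P,px(p,P).round())
s=ctrl.get_state();print(s)
print(R.from_quat(s["tcp_rot"]).as_matrix())
E
```

```text
scene 350.8541448638313 cam [1.1381 0.2683 0.5383]
cup 0.74 [ 0.4824 -0.0645  0.0484] [230. 180.]
bore 0.61 [ 0.483  -0.0608  0.0516] [231. 180.]
notch 0.68 [ 0.4861 -0.0604  0.0465] [231. 182.]
seat 0.74 [ 0.4825 -0.0617  0.0481] [231. 181.]
lid 0.95 [ 0.8341 -0.1887  0.0285] [ 92. 270.]
lid 0.93 [ 0.7205 -0.0856  0.0298] [171. 245.]
lid 0.71 [ 0.5786 -0.0978  0.1046] [197. 178.]
lid_bar 0.85 [ 0.578  -0.0904  0.104 ] [200. 179.]
lid_bar 0.85 [ 0.721  -0.0885  0.0258] [170. 246.]
lid_bar 0.77 [ 0.8328 -0.1857  0.0314] [ 94. 269.]
pin 0.48 [ 0.5873 -0.0479  0.104 ] [215. 185.]
sippy_cup 0.95 [0.6753 0.0703 0.0895] [249. 229.]
clear_cup 0.98 [ 0.5281 -0.2959  0.0615] [142. 166.]
teaspoon 0.66 [ 0.4246 -0.2647  0.0156] [176. 165.]
valve_clip 0.67 [0.5599 0.0833 0.0157] [274. 223.]
top 370.2089850489129 cam [0.543  0.0356 1.108 ]
cup 0.75 [ 0.4795 -0.0747  0.0057] [295. 234.]
notch 0.55 [ 0.4786 -0.0698  0.0068] [294. 234.]
seat 0.76 [ 0.4745 -0.0693  0.0066] [293. 236.]
seat 0.48 [ 0.5637 -0.1013  0.1033] [308. 205.]
lid 0.93 [ 0.6582 -0.2766  0.0253] [363. 172.]
lid 0.93 [ 0.8251 -0.1
[... 307 characters left out ...]
0.0079] [294. 234.]
clear_cup 0.72 [ 0.5136 -0.319   0.0449] [382. 221.]
teaspoon 0.58 [ 0.4279 -0.2132  0.0098] [343. 251.]
{'time': 1.2, 'qpos': array([ 1.077 ,  0.2863,  1.5767,  0.    ,  1.2786, -0.15  ]), 'dq': array([ 0.0001, -0.0016,  0.0024, -0.0015,  0.0023, -0.0013]), 'joint_efforts': array([  0.    , -40.5972, -29.2933,  -0.0002,   0.0007,   0.    ]), 'eef_pos': array([0.2275, 0.6355, 0.2533]), 'tcp_rot': array([ 0.1711,  0.9853, -0.    , -0.    ]), 'contact_force': array([0.6575, 0.3867, 0.8353]), 'wrist_torque': array([ 0.0231, -0.0407, -0.0168]), 'finger_force': 0.0, 'opening': 0.9964949087318897}
[[-0.9415  0.3371 -0.    ]
 [ 0.3371  0.9415 -0.    ]
 [ 0.     -0.     -1.    ]]
```

Run:
```python
import cv2
a=cv2.imread("pics/top0.png")[130:290,230:410]; cv2.imwrite("pics/t1.png",cv2.resize(a,None,fx=3.7,fy=3.7,interpolation=2)[:600,:800])
a=cv2.imread("pics/scene0.png")[110:290,80:320]; cv2.imwrite("pics/s1.png",cv2.resize(a,None,fx=3.3,fy=3.3,interpolation=2)[:600,:800])
```

```text
(no output)
```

View pics/t1.png

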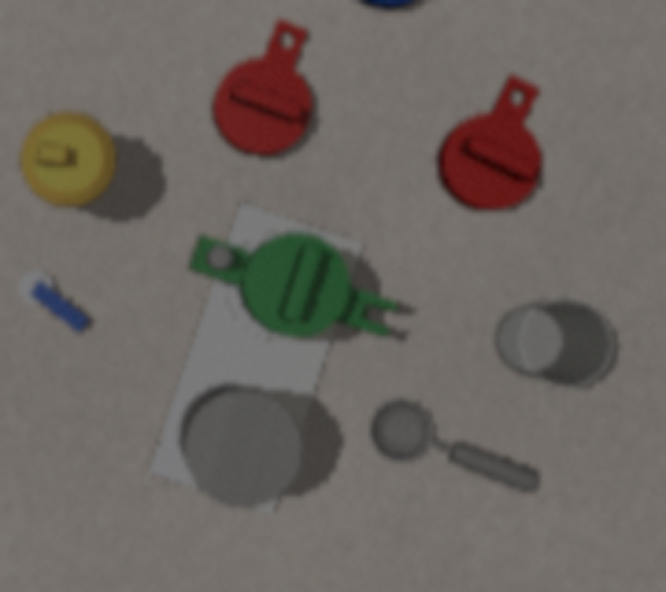

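View pics/s1.png

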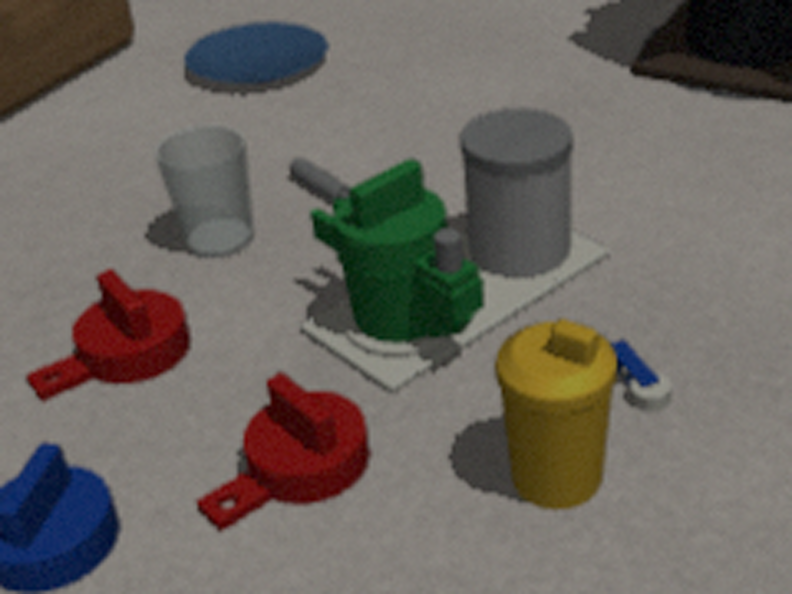

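The top view shows the green lid's centre at crop (295,285), the pin head at (220,257) on the left ear, and the notch prongs at (390,318). The tin is below at (243,445), and the two red look-alikes are above. In the scene view the pin is upright at (450,250). Next I fit a silhouette model in both views.

```bash
cat > fit.py <<'E'
from h import *
from scipy.optimize import minimize
S=4
def hullpts(pic,T,pts,img,val):
    c,s=np.cos(T[2]),np.sin(T[2]); 
    q=[px(pic,[T[0]+c*x-s*y,T[1]+s*x+c*y,z]) for x,y,z in pts]
    h=cv2.convexHull(np.array(q,np.float32)).reshape(-1,2)
    cv2.fillConvexPoly(img,np.round((h+.5)*S*16-8).astype(np.int32),val,shift=4)
def box(x0,x1,y0,y1,z0,z1): return [(x,y,z) for x in(x0,x1) for y in(y0,y1) for z in(z0,z1)]
def cyl(x,y,r,z0,z1): return [(x+r*np.cos(a),y+r*np.sin(a),z) for a in np.linspace(0,6.283,40) for z in(z0,z1)]
def render(pic,T):
    m=np.zeros((384*S,512*S),np.uint8)
    parts=[cyl(0,0,.039,.008,.103),box(.036,.077,-.014,.014,.052,.076),box(.036,.074,-.013,.013,.076,.085),
     box(-.056,-.036,-.014,.014,.052,.076),box(-.079,-.036,.006,.014,.052,.076),box(-.079,-.036,-.014,-.006,.052,.076),box(-.007,.007,-.028,.028,.103,.133)]
    for b in parts: hullpts(pic,T,b,m,255)
    hullpts(pic,T,cyl(.06,0,.009,.085,.111),m,0)
    return cv2.resize(m,(512,384),interpolation=cv2.INTER_AREA)/255.
def green(pic):
    c=cv2.GaussianBlur(pic["color"],(3,3),0).astype(float); g=c[...,1]-np.maximum(c[...,0],c[...,2])
    return np.clip((g-6)/20,0,1)
def fit(pics,x0):
    G=[green(p) for p in pics]
    f=lambda T:sum(((render(p,T)-g)[60:330]**2).sum() for p,g in zip(pics,G))
    r=minimize(f,x0,method="Nelder-Mead",options=dict(initial_simplex=np.array(x0)+np.array([[0,0,0],[.01,0,0],[0,.01,0],[0,0,.1]]),xatol=1e-4,fatol=.1))
    return r.x,r.fun
E
python3 - <<'E'
from fit import *
np.set_printoptions(precision=4,suppress=True)
ps={c:ctrl.read_camera(c) for c in("scene","top")}
x0=[.565,-.098,0]
p=ps["top"]; a=ray(p,(230+220/3.7,130+257/3.7),.111); b=ray(p,(230+295/3.7,130+285/3.7),.103); d=a-b; print(a,b,np.linalg.norm(d)); x0=[b[0],b[1],np.arctan2(d[1],d[0])]
for k in(["top"],["scene"],["top","scene"]): print(k,fit([ps[i] for i in k],x0), [green(ps[i]).sum() for i in k])
T,_=fit(list(ps.values()),x0)
o=[]
for q in ps.values():
    m=np.stack([green(q)*255,render(q,T)*255,q["color"][...,0]],2).astype(np.uint8); o.append(cv2.resize(m[130:250,170:350],(398,300),interpolation=0))
cv2.imwrite("pics/fit.png",np.hstack(o))
E
```

```text
[ 0.5785 -0.0513  0.111 ] [ 0.5573 -0.1062  0.103 ] 0.05946954275406741
['top'] (array([ 0.5586, -0.1082,  1.2153]), np.float64(68.07813341022683)) [np.float64(815.9999999999999)]
['scene'] (array([ 0.5572, -0.1065,  1.2087]), np.float64(344.2027114571319)) [np.float64(2135.5499999999997)]
['top', 'scene'] (array([ 0.5585, -0.1069,  1.2215]), np.float64(427.26175990003844)) [np.float64(815.9999999999999), np.float64(2135.5499999999997)]
```

View pics/fit.png

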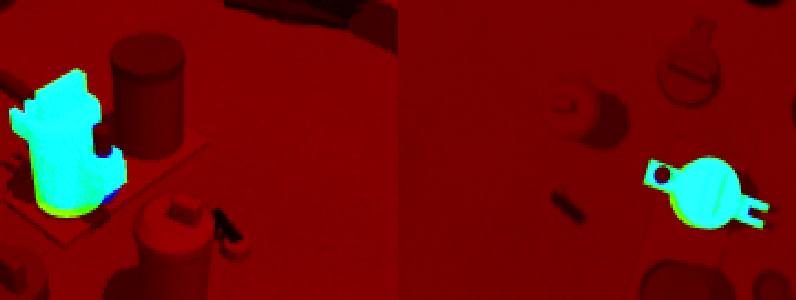

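The fit agrees in both views: cup at (0.5585,-0.107), yaw about 70°. Pin is at (0.579,-0.051) and notch at (0.5355,-0.169). Moving above the pin now.

The manual's scale: shifts go in shares of 0.6 m and turns go in shares of 2 rad. Converting my numbers, -562 mm / 600 = -0.9367, -528 mm / 600 = -0.88, 90.5 degrees / 114.5916 = 0.7898.

{"name": "send_rows", "arguments": {"rows": "0 0 0.7898 -0.9367 -0.88 0.0833 0;0 0 0.7898 -0.9367 -0.88 0.0833 0;0 0 0.7898 -0.9367 -0.88 0.0833 0;0 0 0.7898 -0.9367 -0.88 0.0833 0;0 0 0.7898 -0.9367 -0.88 0.0833 0;0 0 0.7898 -0.9367 -0.88 0.0833 0;0 0 0.7898 -0.9367 -0.88 0.0833 0;0 0 0.7898 -0.9367 -0.88 0.0833 0", "grip_force": 40}}

```text
time: 2.3
eef_pos: [0.4554, 0.1895, 0.2214]
tcp_rot: [0.799, 0.602, 0.001, 0.0]
contact_force: [0.9, 0.6, 0.7]
opening: 0.498
finger_force: 0.0
```

```bash
cat > go.py <<'E'
from h import *
import sys
np.set_printoptions(precision=4,suppress=True)
T=(.5585,-.1072,np.radians(69.7))
def cup(x,y,z): 
    c,s=np.cos(T[2]),np.sin(T[2]); return np.array([T[0]+c*x-s*y,T[1]+s*x+c*y,z])
def rep(P,yawdeg):
    s=ctrl.get_state(); M=R.from_quat(s["tcp_rot"]).as_matrix(); y=np.degrees(np.arctan2(M[1,1],M[0,1]))
    print("t",s["time"],"pos",s["eef_pos"],"yaw",y,"down",M[:,2],"open",s["opening"]*85,"F",s["contact_force"],"tau",s["wrist_torque"],"ff",s["finger_force"],"q6",s["qpos"][5])
    print("shift",tool(P-s["eef_pos"]).round(1),"turn z",round((y-yawdeg+180)%360-180,2))
E
python3 -c "
from go import *
rep(cup(.06,0,.2),-20.3)"
```

```text
t 2.3 pos [0.4554 0.1895 0.2214] yaw -15.991398582370834 down [ 0.0014  0.0004 -1.    ] open 42.3176793744514 F [0.9433 0.5525 0.6724] tau [-0.0009 -0.0286  0.0036] ff 0.0 q6 0.4672025394753529
shift [-197.   185.3   21.5] turn z 4.31
```

Converted, -197 mm / 600 = -0.3283, 185 mm / 600 = 0.3083, 4 degrees / 114.5916 = 0.0349.

{"name": "send_rows", "arguments": {"rows": "0 0 0.0349 -0.3283 0.3083 0.035 0;0 0 0.0349 -0.3283 0.3083 0.035 0;0 0 0.0349 -0.3283 0.3083 0.035 0;0 0 0.0349 -0.3283 0.3083 0.035 0;0 0 0.0349 -0.3283 0.3083 0.035 0;0 0 0.0349 -0.3283 0.3083 0.035 0;0 0 0.0349 -0.3283 0.3083 0.035 0;0 0 0.0349 -0.3283 0.3083 0.035 0"}}

```text
time: 3.3
eef_pos: [0.5792, -0.0466, 0.2002]
tcp_rot: [0.817, 0.577, 0.0, -0.0]
contact_force: [-0.0, -0.0, -0.3]
opening: 0.501
finger_force: 0.0
```

```bash
python3 -c "
from go import *
rep(cup(.06,0,.11),-20.3)
p=ctrl.read_camera('scene');save(p,'a.png')"
```

```text
t 3.3 pos [ 0.5792 -0.0466  0.2002] yaw -19.5154308513085 down [ 0.      0.0002 -1.    ] open 42.55704131251832 F [-0.0262 -0.0325 -0.3055] tau [-0.0257  0.0277  0.0024] ff 0.0 q6 0.08563653073002765
shift [-4.1  1.6 90.2] turn z 0.78
```

Converted, 91 mm / 600 = 0.1517, 90 mm / 600 = 0.15, 0.8 degrees / 114.5916 = 0.007.

{"name": "send_rows", "arguments": {"rows": "0 0 0.007 -0.0067 0.0025 0.0833 0;0 0 0.007 -0.0067 0.0025 0.1333 0;0 0 0.007 -0.0067 0.0025 0.15 0;0 0 0.007 -0.0067 0.0025 0.1517 0;0 0 0.007 -0.0067 0.0025 0.1517 0"}}

```text
time: 3.98
eef_pos: [0.5809, -0.0526, 0.1108]
tcp_rot: [0.821, 0.571, 0.001, 0.001]
contact_force: [-0.1, -0.1, -0.2]
opening: 0.499
finger_force: 0.0
```

```bash
python3 -c "
from go import *
rep(cup(.06,0,.109),-20.3)
p=ctrl.read_camera('scene');cv2.imwrite('pics/a.png',cv2.resize(p['color'][90:240,130:330,::-1],(800,600),interpolation=2))"
```

```text
t 3.975 pos [ 0.5809 -0.0526  0.1108] yaw -20.41679226182839 down [ 0.0029 -0.0008 -1.    ] open 42.3729086170543 F [-0.1208 -0.0907 -0.2204] tau [-0.0102 -0.0331  0.0388] ff 0.0 q6 0.09216361811713801
shift [ 1.  -2.1  1.7] turn z -0.12
```

View pics/a.png

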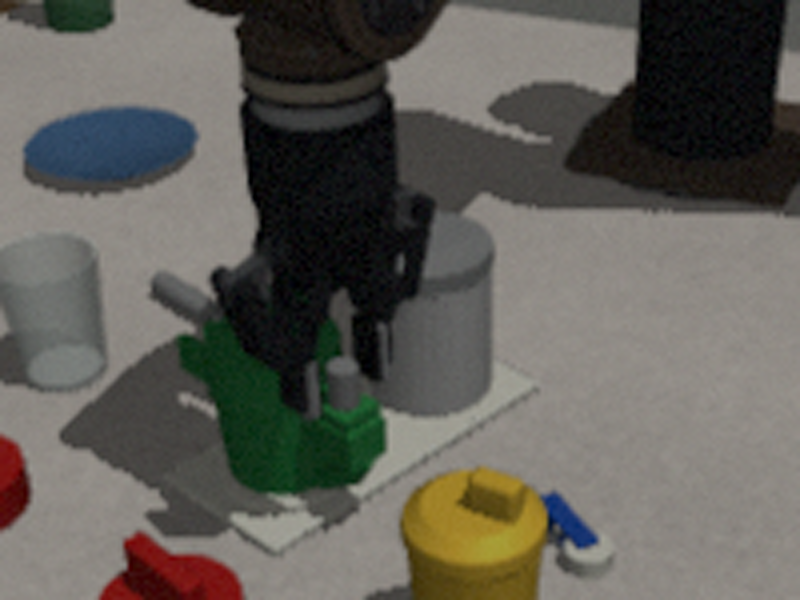

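The pin head at (343,380) lies between the fingers, whose tips are at about (300,405) and (372,370). Centring and closing.

Converted, -2 mm / 600 = -0.0033, 1 mm / 600 = 0.0017.

{"name": "send_rows", "arguments": {"rows": "0 0 0 0.0017 -0.0033 0 0;0 0 0 0.0017 -0.0033 0 0;0 0 0 0.0017 -0.0033 0 -1;0 0 0 0.0017 -0.0033 0 -1;0 0 0 0.0017 -0.0033 0 -1;0 0 0 0.0017 -0.0033 0 -1;0 0 0 0.0017 -0.0033 0 -1;0 0 0 0.0017 -0.0033 0 -1", "grip_force": 45}}

```text
time: 5.03
eef_pos: [0.5783, -0.0509, 0.109]
tcp_rot: [0.821, 0.57, 0.0, 0.0]
contact_force: [0.6, 0.6, 0.7]
opening: 0.189
finger_force: 43.8
```

```bash
python3 -c "
from go import *
rep(cup(.06,0,.109),-20.3)"
```

```text
t 5.025 pos [ 0.5783 -0.0509  0.109 ] yaw -20.43914639644356 down [ 0.0002 -0.     -1.    ] open 16.06778589242644 F [0.5734 0.6429 0.7411] tau [ 0.0184 -0.0308  0.0055] ff 43.83524179458618 q6 0.09418451160385864
shift [0.3 0.9 0. ] turn z -0.14
```

Converted, -100 mm / 600 = -0.1667, -75 mm / 600 = -0.125.

{"name": "send_rows", "arguments": {"rows": "0 0 0 0 0 -0.0083 -1;0 0 0 0 0 -0.0333 -1;0 0 0 0 0 -0.075 -1;0 0 0 0 0 -0.125 -1;0 0 0 0 0 -0.1667 -1;0 0 0 0 0 -0.1667 -1;0 0 0 0 0 -0.1667 -1"}}

```text
time: 5.9
eef_pos: [0.5776, -0.0508, 0.2083]
tcp_rot: [0.821, 0.57, -0.0, -0.001]
contact_force: [0.1, -0.3, 0.5]
opening: 0.19
finger_force: 44.3
```

```bash
python3 -c "
from go import *
rep(cup(-.066,0,.2),-20.3)
p=ctrl.read_camera('scene');cv2.imwrite('pics/b.png',cv2.resize(p['color'][60:210,130:330,::-1],(800,600),interpolation=2))"
```

```text
t 5.9 pos [ 0.5776 -0.0508  0.2083] yaw -20.440492235533647 down [-0.0014  0.0004 -1.    ] open 16.178188068822923 F [ 0.1363 -0.2716  0.5284] tau [-0.0442 -0.0299 -0.0562] ff 44.30244505405426 q6 0.09418916616177354
shift [-125.6    1.9    8.3] turn z -0.14
```

View pics/b.png

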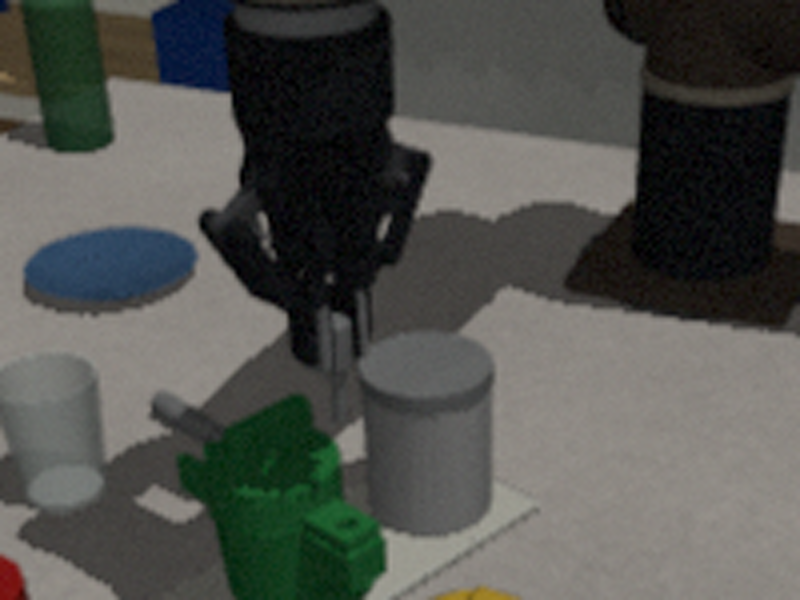

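```bash
python3 -c "
from go import *
p=ctrl.read_camera('scene')
s=ctrl.get_state()
print('foot px exp if centred on tcp',px(p,list(s['eef_pos'][:2])+[.152]),'shoulder',px(p,list(s['eef_pos'][:2])+[.184]))
print('bore pred',px(p,cup(.06,0,.085)))
g=p['color'].astype(int)
for v in range(150,168): print(v,g[v,206:224].sum(1)//3)
"
```

```text
foot px exp if centred on tcp [214.4435 164.0031] shoulder [213.4531 150.7686]
bore pred [215.8581 190.148 ]
150 [16 14 10 26 48 64 69 48 64 70 68 60 45 67 97 97 98 97]
151 [38 16 21 32 45 66 65 47 57 64 66 61 59 71 96 93 96 95]
152 [60 53 42 50 56 59 56 44 60 59 61 60 64 65 86 96 99 95]
153 [66 68 62 58 53 56 46 47 56 52 53 64 67 61 79 96 97 98]
154 [68 66 68 64 61 62 57 48 54 52 55 68 62 61 64 86 97 97]
155 [65 67 65 67 69 66 64 50 52 54 60 68 67 61 44 66 83 96]
156 [63 69 65 67 67 69 62 52 50 59 66 66 65 64 45 45 53 77]
157 [68 67 68 68 65 68 61 48 52 65 67 65 68 68 51 44 43 49]
158 [61 71 67 67 66 64 62 51 58 69 68 68 65 62 54 43 47 49]
159 [42 63 65 68 66 65 60 54 57 67 69 68 69 66 55 47 50 45]
160 [34 46 69 70 68 69 63 58 58 66 67 65 67 68 58 54 54 53]
161 [20 42 58 70 68 70 61 55 62 68 66 60 68 68 62 54 56 58]
162 [30 35 56 67 66 70 62 59 58 66 66 63 70 71 64 54 52 61]
163 [29 34 53 65 69 65 65 54 59 69 66 61 67 71 64 51 56 57]
164 [28 28 49 66 69 67 67 55 62 69 69 65 66 84 98 52 60 58]
165 [ 27  33  48  66  65  67  68  63  62  60  69  65  86 117 118  61  54  59]
166 [ 26  30  44  62  67  65  66  71  62  68  86 116 122 135 122  68  56  60]
167 [ 23  23  32  45  57  61  66  67  66  87 126 139 141 141 125  66  55  61]
```

The pin is held upright, clear of the ear, with its foot at crop (338,420). Carrying it over the bar to the notch.

Converted, -125.5 mm / 600 = -0.2092, -125 mm / 600 = -0.2083.

{"name": "send_rows", "arguments": {"rows": "0 0 0 -0.0667 0.0017 0 -1;0 0 0 -0.1417 0.0025 0 -1;0 0 0 -0.2083 0.0033 0 -1;0 0 0 -0.2092 0.0033 0 -1;0 0 0 -0.2092 0.0033 0 -1;0 0 0 -0.2092 0.0033 0 -1"}}

```text
time: 6.75
eef_pos: [0.5364, -0.1682, 0.2084]
tcp_rot: [0.821, 0.571, -0.0, -0.001]
contact_force: [0.3, 0.8, -0.3]
opening: 0.188
finger_force: 44.3
```

```bash
python3 -c "
from go import *
rep(cup(-.066,0,.135),-20.3)
p=ctrl.read_camera('top');cv2.imwrite('pics/c.png',cv2.resize(p['color'][165:255,270:390,::-1],(800,600),interpolation=2))"
```

```text
t 6.75 pos [ 0.5364 -0.1682  0.2084] yaw -20.369583197084093 down [-0.0008  0.0007 -1.    ] open 15.957900307371336 F [ 0.3218  0.7903 -0.3417] tau [-0.0243 -0.0168  0.0141] ff 44.3004584312439 q6 -0.12901179745461136
shift [-1.2 -0.4 73.4] turn z -0.07
```

View pics/c.png

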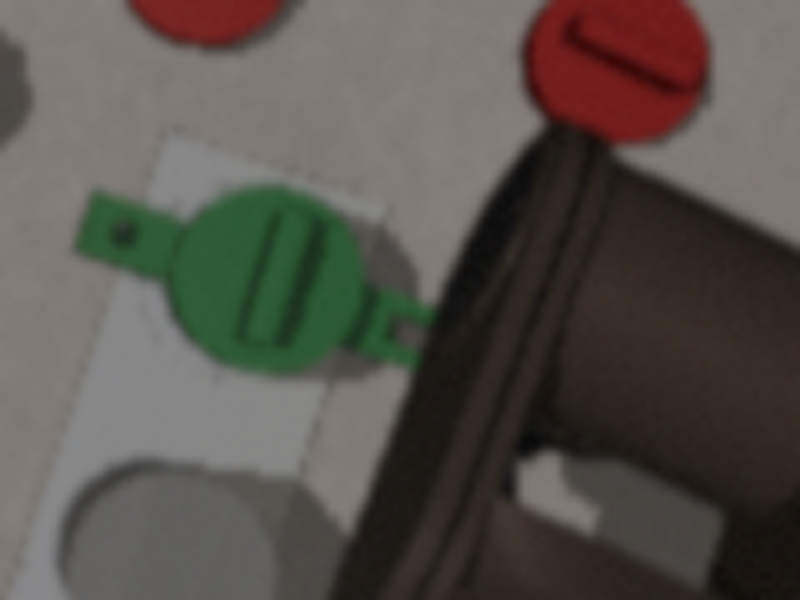

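The ear hole is empty at (124,233), and the notch's inner end is visible at (397,327), with the prongs going under the wrist. I'll check these against the model, then start lowering.

```bash
python3 -c "
from go import *
p=ctrl.read_camera('top')
print(px(p,cup(.06,0,.085)),px(p,cup(-.056,0,.076)),px(p,cup(-.056,.005,.076)))
print(fit) if 0 else 0
"
```

```text
[288.5193 199.5175] [327.8454 213.434 ] [327.2708 215.1392]
```

Converted, 71 mm / 600 = 0.1183, 70 mm / 600 = 0.1167.

{"name": "send_rows", "arguments": {"rows": "0 0 0 -0.0017 0 0.0417 -1;0 0 0 -0.0017 0 0.0917 -1;0 0 0 -0.0017 0 0.1167 -1;0 0 0 -0.0017 0 0.1183 -1;0 0 0 -0.0017 0 0.1183 -1"}}

```text
time: 7.48
eef_pos: [0.5367, -0.1704, 0.1391]
tcp_rot: [0.821, 0.571, 0.0, 0.001]
contact_force: [0.5, 1.0, -0.2]
opening: 0.196
finger_force: 44.3
```

```bash
python3 -c "
from go import *
rep(cup(-.066,0,.100),-20.3)"
```

```text
t 7.475 pos [ 0.5367 -0.1704  0.1391] yaw -20.424643362670615 down [ 0.0017 -0.0009 -1.    ] open 16.626072163162842 F [ 0.4962  1.0203 -0.1653] tau [-0.0179 -0.0141 -0.0164] ff 44.296597838401794 q6 -0.13104570317219547
shift [ 0.8 -1.6 39.1] turn z -0.12
```

{"name": "send_rows", "arguments": {"rows": "0 0 0 0.0008 -0.002 0 -1;0 0 0 0.0008 -0.002 0.005 -1;0 0 0 0.0008 -0.002 0.0117 -1;0 0 0 0.0008 -0.002 0.0183 -1;0 0 0 0.0008 -0.002 0.02 -1;0 0 0 0.0008 -0.002 0.02 -1"}}

```text
time: 8.22
eef_pos: [0.5349, -0.1693, 0.1258]
tcp_rot: [0.821, 0.57, -0.0, -0.0]
contact_force: [1.3, -0.6, -0.1]
opening: 0.19
finger_force: 44.3
```

```bash
python3 -c "
from go import *
rep(cup(-.066,0,.100),-20.3)"
```

```text
t 8.225 pos [ 0.5349 -0.1693  0.1258] yaw -20.443921341314216 down [-0.0003  0.0002 -1.    ] open 16.173819434385777 F [ 1.3052 -0.5894 -0.0989] tau [-0.0211  0.0215 -0.0027] ff 44.29652810096741 q6 -0.1304805893853387
shift [ 0.4  0.6 25.8] turn z -0.14
```

The foot is in the slot with no vertical force. Lowering until the shoulder rests.

Converted, 26 mm / 600 = 0.0433, 25 mm / 600 = 0.0417.

{"name": "send_rows", "arguments": {"rows": "0 0 0 0.0005 0.0003 0.0133 -1;0 0 0 0.0005 0.0005 0.0267 -1;0 0 0 0.0005 0.0005 0.035 -1;0 0 0 0.0005 0.0005 0.04 -1;0 0 0 0.0005 0.0005 0.0417 -1;0 0 0 0.0005 0.0005 0.0433 -1;0 0 0 0.0005 0.0005 0.0433 -1"}}

```text
time: 9.1
eef_pos: [0.5356, -0.1693, 0.1003]
tcp_rot: [0.821, 0.57, 0.0, 0.0]
contact_force: [0.3, 0.4, -1.0]
opening: 0.195
finger_force: 44.4
```

```bash
python3 -c "
from go import *
rep(cup(-.066,0,.100),-20.3)"
```

```text
t 9.1 pos [ 0.5356 -0.1693  0.1003] yaw -20.438436745177146 down [ 0.0005 -0.0004 -1.    ] open 16.537232108624554 F [ 0.3491  0.3677 -1.0073] tau [-0.0487  0.0188  0.0132] ff 44.37507212162018 q6 -0.12987456440048048
shift [ 0.2 -0.   0.3] turn z -0.14
```

Press slightly further until the contact force shows.

{"name": "send_rows", "arguments": {"rows": "0 0 0 0 0 0.0012 -1;0 0 0 0 0 0.0023 -1;0 0 0 0 0 0.0033 -1;0 0 0 0 0 0.0033 -1"}}

```text
time: 9.6
eef_pos: [0.5357, -0.1693, 0.1]
tcp_rot: [0.821, 0.571, -0.0, 0.0]
contact_force: [-4.6, 1.8, 10.1]
opening: 0.195
finger_force: 45.3
```

Seated: 10 N and no further motion. Release and rise.

Converted, -100 mm / 600 = -0.1667, -60 mm / 600 = -0.1.

{"name": "send_rows", "arguments": {"rows": "0 0 0 0 0 -0.0025 -1;0 0 0 0 0 -0.0025 -0.2;0 0 0 0 0 -0.0025 -0.2;0 0 0 0 0 -0.0025 -0.2;0 0 0 0 0 -0.0333 -0.2;0 0 0 0 0 -0.1 -0.2;0 0 0 0 0 -0.1667 -0.2;0 0 0 0 0 -0.1667 -0.2"}}

```text
time: 10.6
eef_pos: [0.538, -0.1704, 0.2041]
tcp_rot: [0.821, 0.57, 0.002, 0.005]
contact_force: [0.5, -0.3, 0.1]
opening: 0.4
finger_force: 0.0
```

```bash
python3 -c "
from go import *
rep(cup(0,0,.2),69.7)
p=ctrl.read_camera('scene');cv2.imwrite('pics/d.png',cv2.resize(p['color'][90:240,130:330,::-1],(800,600),interpolation=2))"
```

```text
t 10.6 pos [ 0.538  -0.1704  0.2041] yaw -20.435076580509424 down [ 0.0094 -0.0049 -0.9999] open 34.036222904388865 F [ 0.4836 -0.2798  0.1145] tau [-0.048  -0.0128  0.0705] ff 0.0 q6 -0.1298628281009272
shift [66.4 -2.9  3.9] turn z -90.14
```

View pics/d.png

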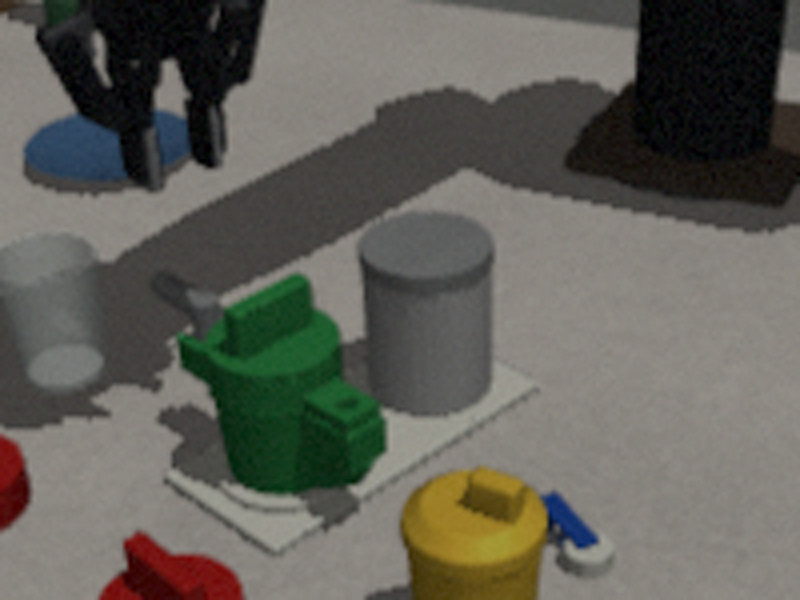

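The pin stands in the notch, head at (205,305). Moving over the bar with a quarter turn.

Converted, 66.5 mm / 600 = 0.1108, 4 mm / 600 = 0.0067, -90 degrees / 114.5916 = -0.7854.

{"name": "send_rows", "arguments": {"rows": "0 0 -0.7854 0.1108 -0.005 0.0067 -0.2;0 0 -0.7854 0.1108 -0.005 0.0067 -0.2;0 0 -0.7854 0.1108 -0.005 0.0067 -0.2;0 0 -0.7854 0.1108 -0.005 0.0067 -0.2;0 0 -0.7854 0.1108 -0.005 0.0067 -0.2;0 0 -0.7854 0.1108 -0.005 0.0067 -0.2;0 0 -0.7854 0.1108 -0.005 0.0067 -0.2;0 0 -0.7854 0.1108 -0.005 0.0067 -0.2"}}

```text
time: 11.65
eef_pos: [0.5549, -0.1054, 0.1925]
tcp_rot: [0.209, 0.978, 0.0, -0.001]
contact_force: [-0.3, 0.0, -0.7]
opening: 0.404
finger_force: 0.0
```

Converted, -9 degrees / 114.5916 = -0.0785.

{"name": "send_rows", "arguments": {"rows": "0 0 -0.0785 0 0 0 -0.2;0 0 -0.0785 0 0 0 -0.2"}}

```text
time: 11.9
eef_pos: [0.555, -0.1055, 0.1927]
tcp_rot: [0.136, 0.991, 0.0, -0.001]
contact_force: [-0.5, 0.1, 0.2]
opening: 0.402
finger_force: 0.0
```

```bash
python3 -c "
from go import *
rep(cup(0,0,.128),69.7)"
```

```text
t 11.9 pos [ 0.555  -0.1055  0.1927] yaw 74.39425717757777 down [-0.0024  0.0009 -1.    ] open 34.13537348510003 F [-0.4917  0.0871  0.1665] tau [-0.0455  0.0226  0.0174] ff 0.0 q6 -1.6657803294886113
shift [-4.  -0.8 64.7] turn z 4.69
```

Converted, 63 mm / 600 = 0.105, 60 mm / 600 = 0.1, 4.5 degrees / 114.5916 = 0.0393.

{"name": "send_rows", "arguments": {"rows": "0 0 0.0393 -0.0067 -0.0017 0.0333 -0.2;0 0 0.0393 -0.0067 -0.0017 0.075 -0.2;0 0 0.0393 -0.0067 -0.0017 0.1 -0.2;0 0 0.0393 -0.0067 -0.0017 0.105 -0.2;0 0 0.0393 -0.0067 -0.0017 0.105 -0.2;0 0 0.0393 -0.0067 -0.0017 0.105 -0.2"}}

```text
time: 12.65
eef_pos: [0.5601, -0.108, 0.1321]
tcp_rot: [0.174, 0.985, -0.0, 0.001]
contact_force: [-1.2, -0.1, 0.3]
opening: 0.403
finger_force: 0.0
```

```bash
python3 -c "
from go import *
rep(cup(0,0,.128),69.7)"
```

```text
t 12.65 pos [ 0.5601 -0.108   0.1321] yaw 69.98740173436285 down [ 0.0018 -0.0007 -1.    ] open 34.219809227662225 F [-1.1834 -0.0721  0.2729] tau [ 0.0224 -0.0457 -0.0565] ff 0.0 q6 -1.5898758722155752
shift [1.8 0.3 4.1] turn z 0.29
```

Converted, 3.5 mm / 600 = 0.0058, 1.5 mm / 600 = 0.0025, 0.3 degrees / 114.5916 = 0.0026.

{"name": "send_rows", "arguments": {"rows": "0 0 0.0026 0.0025 0.0005 0.0058 -0.2;0 0 0.0026 0.0025 0.0005 0.0058 -0.2;0 0 0.0026 0.0025 0.0005 0.0058 -1;0 0 0.0026 0.0025 0.0005 0.0058 -1;0 0 0.0026 0.0025 0.0005 0.0058 -1;0 0 0.0026 0.0025 0.0005 0.0058 -1;0 0 0.0026 0.0025 0.0005 0.0058 -1;0 0 0.0026 0.0025 0.0005 0.0058 -1", "grip_force": 30}}

```text
time: 13.65
eef_pos: [0.5582, -0.107, 0.1277]
tcp_rot: [0.176, 0.984, 0.0, 0.0]
contact_force: [-0.0, -0.2, 1.9]
opening: 0.156
finger_force: 31.8
```

```bash
python3 -c "
from go import *
rep(cup(0,0,.128),69.7)"
```

```text
t 13.65 pos [ 0.5582 -0.107   0.1277] yaw 69.69988202015399 down [ 0.0003 -0.     -1.    ] open 13.295893430822732 F [-0.0372 -0.2054  1.905 ] tau [ 0.124  -0.0081  0.0533] ff 31.846296787261963 q6 -1.5844453903398406
shift [-0.3 -0.1 -0.3] turn z -0.0
```

Bar held. Trial anticlockwise (tool −z), in small steps up to 10°.

Converted, -9 degrees / 114.5916 = -0.0785.

{"name": "send_rows", "arguments": {"rows": "0 0 -0.0175 0 0 0 -1;0 0 -0.0349 0 0 0 -1;0 0 -0.0524 0 0 0 -1;0 0 -0.0698 0 0 0 -1;0 0 -0.0785 0 0 0 -1;0 0 -0.0785 0 0 0 -1"}}

```text
time: 14.4
eef_pos: [0.5582, -0.1071, 0.1277]
tcp_rot: [0.098, 0.995, -0.0, 0.0]
contact_force: [1.3, -0.4, 1.9]
opening: 0.16
finger_force: 32.0
```

```bash
python3 -c "
from go import *
rep(cup(0,0,.128),69.7)"
```

```text
t 14.4 pos [ 0.5582 -0.1071  0.1277] yaw 78.72984287669081 down [ 0.0004 -0.0003 -1.    ] open 13.563479486906505 F [ 1.2891 -0.4269  1.8694] tau [ 0.0586 -0.1112  0.0107] ff 31.971035599708557 q6 -1.7419212377734812
shift [-0.3 -0.1 -0.3] turn z 9.03
```

Torque stays near zero. Going on to 15°, then checking that the lid follows.

Converted, -6 degrees / 114.5916 = -0.0524.

{"name": "send_rows", "arguments": {"rows": "0 0 -0.0175 0 0 0 -1;0 0 -0.0349 0 0 0 -1;0 0 -0.0524 0 0 0 -1;0 0 -0.0524 0 0 0 -1"}}

```text
time: 14.9
eef_pos: [0.5582, -0.1071, 0.1277]
tcp_rot: [0.046, 0.999, -0.0, 0.0]
contact_force: [-0.3, -0.4, 3.4]
opening: 0.16
finger_force: 32.1
```

```bash
python3 -c "
from go import *
rep(cup(0,0,.128),69.7)
p=ctrl.read_camera('scene');cv2.imwrite('pics/e.png',cv2.resize(p['color'][110:230,160:320,::-1],(800,600),interpolation=2))"
```

```text
t 14.9 pos [ 0.5582 -0.1071  0.1277] yaw 84.7572152298891 down [ 0.0003 -0.0003 -1.    ] open 13.60183477906818 F [-0.3113 -0.4064  3.389 ] tau [ 0.0247 -0.062   0.0709] ff 32.12178647518158 q6 -1.8470566180713948
shift [-0.3 -0.1 -0.3] turn z 15.06
```

View pics/e.png

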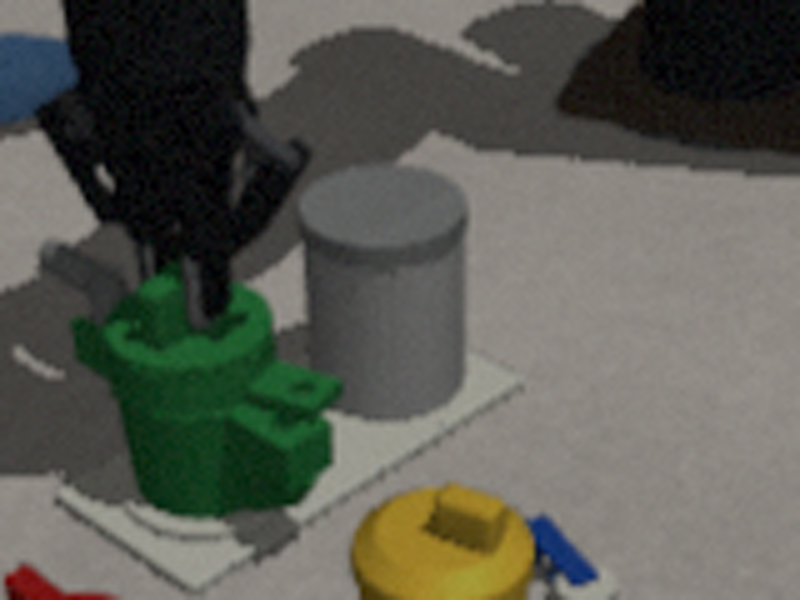

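The lid follows: its ear, at (300,385), has swung about 15° off the handle block. The thread is right-hand, so I turn on to about 48°.

Converted, -33 degrees / 114.5916 = -0.288.

{"name": "send_rows", "arguments": {"rows": "0 0 -0.0436 0 0 0 -1;0 0 -0.0873 0 0 0 -1;0 0 -0.1309 0 0 0 -1;0 0 -0.1745 0 0 0 -1;0 0 -0.2182 0 0 0 -1;0 0 -0.2618 0 0 0 -1;0 0 -0.288 0 0 0 -1;0 0 -0.288 0 0 0 -1", "grip_force": 40}}

```text
time: 15.95
eef_pos: [0.5582, -0.1071, 0.1277]
tcp_rot: [-0.239, 0.971, -0.0, 0.0]
contact_force: [0.2, -0.3, 4.2]
opening: 0.156
finger_force: 40.6
```

```bash
python3 -c "
from go import *
rep(cup(0,0,.128),69.7)
p=ctrl.read_camera('scene');cv2.imwrite('pics/f.png',cv2.resize(p['color'][110:230,160:320,::-1],(800,600),interpolation=2))"
```

```text
t 15.95 pos [ 0.5582 -0.1071  0.1277] yaw 117.6946473736718 down [ 0.0004 -0.0004 -1.    ] open 13.282293274941086 F [ 0.1859 -0.3397  4.2137] tau [-0.0231 -0.0498  0.052 ] ff 40.63582956790924 q6 -2.4219195196912864
shift [-0.2 -0.2 -0.3] turn z 47.99
```

View pics/f.png

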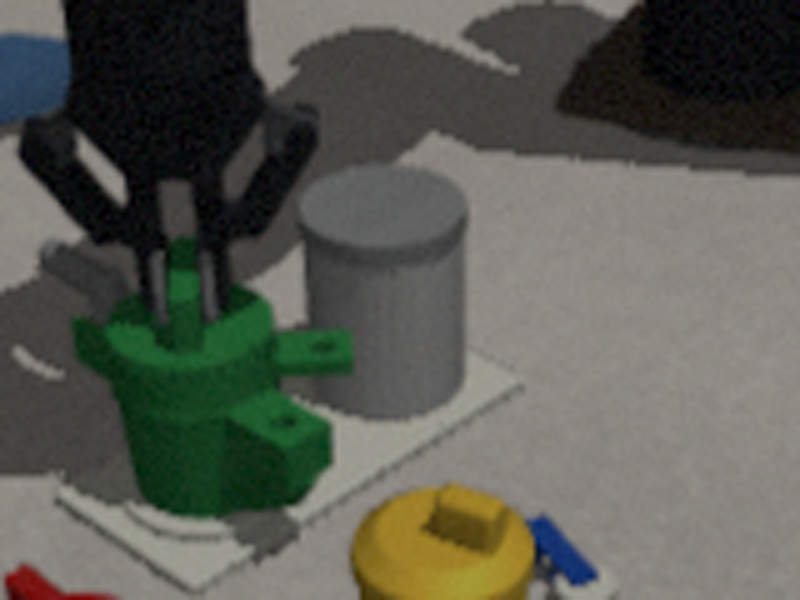

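The ear at (320,350) is now about 48° round. Lifting gently at first.

Converted, -5 mm / 600 = -0.0083, -3 mm / 600 = -0.005.

{"name": "send_rows", "arguments": {"rows": "0 0 0 0 0 -0.0017 -1;0 0 0 0 0 -0.005 -1;0 0 0 0 0 -0.0083 -1;0 0 0 0 0 -0.0083 -1", "grip_force": 50}}

```text
time: 16.5
eef_pos: [0.5578, -0.1069, 0.1322]
tcp_rot: [-0.239, 0.971, 0.0, -0.0]
contact_force: [0.2, 0.3, -1.2]
opening: 0.156
finger_force: 49.6
```

Free (only the lid's weight). Lifting on.

Converted, -80 mm / 600 = -0.1333, -75 mm / 600 = -0.125.

{"name": "send_rows", "arguments": {"rows": "0 0 0 -0.0008 0.0003 -0.0167 -1;0 0 0 -0.0008 0.0003 -0.0417 -1;0 0 0 -0.0008 0.0003 -0.07 -1;0 0 0 -0.0008 0.0003 -0.1 -1;0 0 0 -0.0008 0.0003 -0.125 -1;0 0 0 -0.0008 0.0003 -0.1333 -1;0 0 0 -0.0008 0.0003 -0.1333 -1;0 0 0 -0.0008 0.0003 -0.1333 -1"}}

```text
time: 17.5
eef_pos: [0.558, -0.1064, 0.2115]
tcp_rot: [-0.239, 0.971, 0.0, -0.001]
contact_force: [-0.1, 1.0, 0.4]
opening: 0.158
finger_force: 49.6
```

{"name": "send_rows", "arguments": {"rows": "0 0 0 0 0 0 -1;0 0 0 0 0 0 -1;0 0 0 0 0 0 -1;0 0 0 0 0 0 -1"}}

```text
time: 18.0
eef_pos: [0.5584, -0.1066, 0.2124]
tcp_rot: [-0.239, 0.971, 0.0, -0.0]
contact_force: [1.0, -0.1, -0.5]
opening: 0.151
finger_force: 49.6
```

```bash
python3 -c "
from go import *
rep(cup(0,0,.21),69.7)
p=ctrl.read_camera('scene');cv2.imwrite('pics/g.png',cv2.resize(p['color'][70:250,110:350,::-1],(800,600),interpolation=2))"
```

```text
t 18.0 pos [ 0.5584 -0.1066  0.2124] yaw 117.70363687319765 down [-0.0002  0.     -1.    ] open 12.805553434610356 F [ 0.9708 -0.0843 -0.4753] tau [-0.0117 -0.0087  0.0124] ff 49.589805006980896 q6 -2.421285277316688
shift [ 0.2 -0.6  2.4] turn z 48.0
```

View pics/g.png

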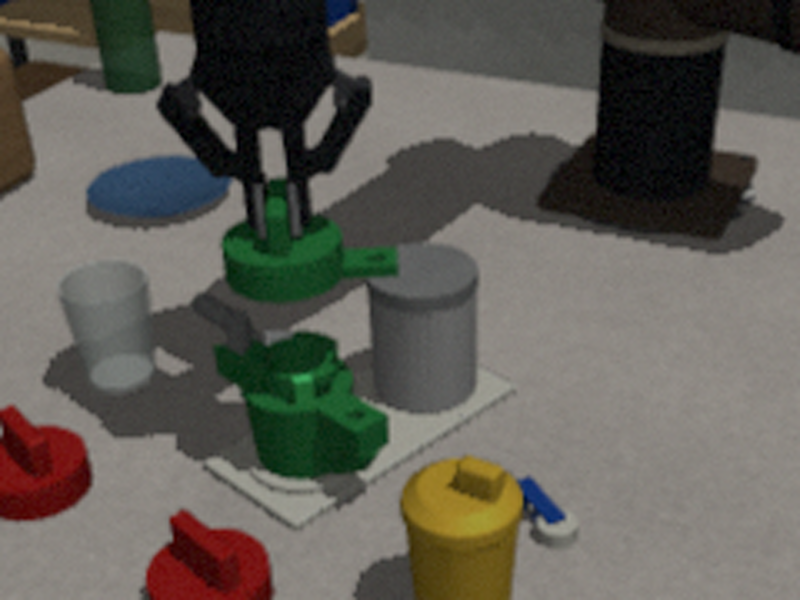

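The lid hangs level in the gripper at (283,255), about 85 mm above the open cup at (300,390). Everything else on the shelf is where it was. Handing in.

```bash
python3 -c "
from plant import ctrl
print(ctrl.sign_off())"
```

```text
the job is handed in; nothing more can be done
None
```

I seated the pin in the notch, unscrewed the lid anticlockwise (right-hand thread; it followed the first trial turn, so I never tried the other way), and handed the job in at about 18 s with the lid held level about 85 mm above the cup.

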